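# Clip a tagged clamp onto a sample crate

### The arm

A 6-joint arm with a two-finger parallel gripper is mounted at the origin on the work surface. World frame = base frame: x ahead of the robot, y to its left, z up, the work surface at z = 0. Lengths are in m, angles in rad, forces in N, time in s.
With the tool pointing down it reaches from about 0.375 to 0.925 m from the base axis. Payload 5.7 kg.
Tool frame: the origin (TCP) lies between the finger pads; the fingertips stand 14 mm ahead of it and the grasp point (between the pads) lies 5 mm behind it; z points along the fingers, y is the line along which they close (so a half turn about z gives the same grasp; the last joint's range is limited). The gripper opens to 85 mm and grips with 20 to 120 N. Pads are 22 mm wide; open, the fingers measure 114 mm over their backs; the gripper's body (76 mm by 85 mm) begins 54 mm behind the grasp point. The pads swing forward as they close: fully open they stand 13 mm farther back than shut.
Start: joints at [-1.34, 0.359, 1.51, -0, 1.272, -0.115], TCP at [0.203, -0.564, 0.245] pointing down, gripper open.
Joint ranges: [-2.97, 2.97], [-1.01, 2.36], [0.21, 2.38], [-0.96, 4.11], [0.2, 2.71], [-2.98, 2.98]. Speed limits (rad/s): [2.39, 2.39, 3.14, 3.14, 3.14, 3.14].

### API

Orientations are given as a 3x3 rotation matrix whose columns are the frame's x, y, z axes.
In Python, from bench import bot gives the robot as it stands.
- The arm moves only by the tool step_arm, never from a script. Its arguments are lists of equal length, an entry for each row: "offset": the shift along the world's x, y, z in m, a list of three; "yaw": the turn about the world's z in degrees; "fingers": the gripper's target within -1 to 1 (fully open at 1, half-way at 0, shut at -1). A call has 1 to 10 rows; each row is the pose to reach, as a shift and turn from the pose commanded when the call began; what a row does not reach only later rows make up. A row lasts 1/12 s, in which the tool goes at most 41.7 mm and 7.16 degrees, less where a joint would pass 70% of its speed; a pose out of reach is approached as far as the arm can. A call with a gripper value outside its range is refused whole. The fingers move at their own pace and stop on an object; "squeeze" is the grip in N (left out, the last holds). Time passes only in rows, so rows that repeat a pose let the fingers close. It gives the time, the measured TCP pose, the force, the opening and the grip force at its end, in the units of the state.
- bot.sense(): the state, without advancing time (a new reading comes with each control period).
- bot.camera(name): name is "scene" or "top" or "wrist"; returns (picture, depth): 480x640x3 uint8, blue, green, red; 480x640 float32, m along the optical axis (not along the pixel's ray), 0 where there is no reading.
- bot.camera_params(name): a dict with "fx", "fy", "cx", "cy" (pixels), "R" (3x3) and "t" (3): a world point X has camera coordinates R X + t. Camera axes: x right, y down, z forward; pixel columns grow to the right and rows downward; lengths in m; the calibration is good to about 2 mm. A picture is of the moment at which its call begins: read the wrist's pose just before it. camera_params takes no time and is no camera call; for the wrist camera it gives the pose at the moment of the call.
- bot.sign_off(): hands the job in; it is judged then, once.
Trained networks look in the newest picture that a camera, given by its name, has taken for a name from the list of things; names that differ only in an ending like _2 or _b are one class to them, and where a whole thing is asked for, a point or a joint stands for the part that bears it (a point fixed in the world has none). Each returns a list of dicts, best first, with "confidence" (0 to 1); they miss things now and then, are a little off and sometimes report something else, mostly with a low value. They report only what shows in the picture. A call takes as long as a camera call. They do not tell look-alikes from the thing itself.
- bot.find_in(camera, label): "extent" ([left, top, right, bottom] in pixels, round what is visible of it).
The state is a dict: "t": time; "q": joint angles; "qd": joint speeds; "effort": joint torques, N m; "tcp_pos": TCP position; "tool_rot": TCP orientation; "force": force on the tool from outside, world axes, zero at the start; "ft_torque": the same for the moment, N m; "opening": opening from 0.0 (shut) to 1.0 (fully open); "grasp_force": force on a finger pad.
Only numpy, scipy, OpenCV 4.12 (cv2) and the standard library are available. Lean on these libraries where they do the work, as an engineer would, in place of code of your own. Each camera call takes 0.05 s, during which the arm holds its last target. There are 200 camera calls.

### The job

Tag the open grey sample crate: lift the clamp that carries the paper tag out of the slotted rack, stand it jaws down on the bench and let go of it, then take it by its two sprung handles, squeeze it open and clip it over the bare stretch of the crate's near rim between the two ribs, pushed fully down, upright, with the tag facing out of the crate. Leave the spare clamp, jars, bottle and tape where they are.

Things in the scene. Friction and masses are not known exactly. Their poses are not given: they have to be found in the camera images.
- clamp: Tagged clamp: black plastic, sprung, 40 mm wide (y), 80 tall, standing jaws down, handles up, 90 g. Origin: at its underside, midway between the handles; z towards the handles. The shut jaws meet at x=0. This is the tag-side half (-x), with spine; its jaw face is flat in x=0 up to z=16, set back 4 mm above. The other half (+x) pivots about y at x=0, z=40 mm. Shut feet reach from x=-15 to 13 mm.
- clamp_spine (a point): Middle of the clamp's spine, at (0, 0, 39) mm in its frame. The spine is 18 (x) x 40 (y) x 18 mm (z 30 to 48); its flat ends at y=-20 and +20 mm can be pinched across the width.
- clamp_throat (a point): Middle of the spine's underside, at (2.5, 0, 30) mm in the clamp's frame: the throat, which comes down onto the crate's rim (30 mm deep from the jaw tips).
- handle_fixed (a point): Middle of the roll (radius 4 mm, along y) at the top of the tag-side handle, at (-22, 0, 76) mm in the clamp's frame.
- handle_moving (a point): Middle of the like roll at the top of the other handle, at (22, 0, 76) mm when shut. The handles measure 52 mm over the rolls when shut, about 31 mm fully squeezed; pinching the rolls together with 9 N or more opens the jaws fully, the tips then standing 19 mm apart.
- clamp_jaw (a joint): Opening of the tagged clamp's jaws: 0 shut, 0.5 rad fully open (stop), about 0.13 when closed on the crate's wall; spring pulls it shut. The other half turns about the pivot so that its jaw tip goes to the clamp's +x.
- tag (a point): Middle of the outer face of the paper tag, at (-15, 0, 19) mm in the clamp's frame.
- rack: Fixed aluminium rack: base 152 x 70 x 8 mm, origin under its middle; three uprights 6 thick (x), 28 wide (y), 92 mm tall, at x=-70, 0, 70 mm. The two clamps stand on the base at x=-35 and 35 mm, in either order, width along y, tag towards -x. The uprights leave no room for fingers outside the handles; the clamps' ends (y) are free.
- rim_gap (a point): Top of the crate's near wall, in the middle of its thickness and midway between the two ribs, 120 mm above the bench; x points into the crate, y along the wall, z up. The wall is 5 mm thick; the ribs (6 mm wide, outside) are centred 50 mm to each side, and beyond them the rim has a flange.
- crate: Fixed open grey plastic crate, 200 (x) x 300 (y) x 120 mm, walls 5 mm, near wall at its -x side. Origin under its middle.
- spare: Bystander: spare clamp of the same form, 30 mm wide, without a tag, in the other slot of the rack. Same origin.
- jar_a: Bystander: jar, 56 mm across, 75 mm tall, standing in the crate by its far wall. Origin under its middle.
- jar_b: Bystander: a like jar in the crate.
- bottle: Bystander: white bottle, 56 mm across, 150 mm tall, on the bench. Origin under its middle.
- tape: Bystander: ring of tape core, 90 mm across, 24 mm tall, on the bench. Origin under its middle.
Mind the look-alikes: they are no part of the job. Leave any purple look-alike of the clamp alone.

How it is judged:
On the way:
1. the tagged clamp stands upright on the bench, let go (height (world z) of clamp below 0.005 m and angle between clamp's own z axis and vertical below 0.15 rad and contact force between the fingers and clamp below 0.1 N and linear speed of clamp below 0.02 m/s), for 0.2 s.
At the end, for the whole second after the job is handed in: The tagged clamp grips the crate's near wall between the two ribs (its middle within 27 mm of the middle of the gap), the wall between its jaws (joint 0.07 to 0.25 rad), pushed down so that the rim is within 8 mm of the throat, upright within 0.15 rad, tag on the outside of the crate, at rest (z of clamp in the frame of rim_gap between -0.034 and -0.022 m and y of clamp in the frame of rim_gap between -0.027 and 0.027 m and x of clamp in the frame of rim_gap between -0.01 and 0.005 m and x of tag in the frame of rim_gap below -0.008 m and value of joint clamp_jaw between 0.07 and 0.25 rad and angle between clamp's own z axis and vertical below 0.15 rad and contact force between clamp and crate above 1 N and linear speed of clamp below 0.01 m/s); the robot touches nothing.
It fails at once if the spare clamp is moved more than 30 mm (distance of spare from where it was at the start of the episode above 0.03 m).
It fails at once if the first jar is moved more than 30 mm (distance of jar_a from where it was at the start of the episode above 0.03 m).
It fails at once if the second jar is moved more than 30 mm (distance of jar_b from where it was at the start of the episode above 0.03 m).
It fails at once if the bottle is moved more than 30 mm (distance of bottle from where it was at the start of the episode above 0.03 m).
It fails at once if the tape is moved more than 30 mm (distance of tape from where it was at the start of the episode above 0.03 m).
It also fails if it takes over 67 s, if anything falls off the work surface, if the arm or the gripper's body presses on something with over 40 N, if the wrist force passes 120 N, or if a joint passes its speed limit or range.

## Working session

There is one attempt and no reset: what is moved stays moved. The work goes in short steps, Python scripts to look and compute and a tool call to move; the robot and the scene stay as the last step left them, time stands still between calls to the robot, and variables do not carry over. Pictures are saved under pics/ and viewed, at most 12 in all, crops included, and the job is handed in when it is done.

Besides the shell and the picture viewer there is one more tool, called after "Emit:" by a JSON object that holds its "api" and its "payload", one argument or row to a line. step_arm: Moves the arm, as the interface text tells. Its arguments: {"type":"object","properties":{"offset":{"type":"array"},"yaw":{"type":"array"},"fingers":{"type":"array"},"squeeze":{"type":"number"}},"required":["offset","yaw","fingers"]}

```bash
mkdir -p pics; cat > h.py <<'E'
import numpy as np, cv2
from bench import bot
def cloud(name):
    im,d=bot.camera(name); p=bot.camera_params(name)
    v,u=np.mgrid[:480,:640]
    c=np.stack([(u-p['cx'])/p['fx']*d,(v-p['cy'])/p['fy']*d,d],-1)
    X=(c-np.array(p['t']))@np.array(p['R']); X[d==0]=np.nan
    return im,X
E
python3 - <<'E'
from h import *
a,X=cloud('scene'); np.save('s.npy',X); cv2.imwrite('pics/s.png',a)
for l in ['clamp','spare','rack','crate','tag','rim_gap']: print('s',l,bot.find_in('scene',l)[:3])
b,X=cloud('top'); np.save('t.npy',X); cv2.imwrite('pics/t.png',b)
for l in ['clamp','spare','rack','crate','tag','rim_gap']: print('t',l,bot.find_in('top',l)[:3])
s=bot.sense();print(s['t'],s['tcp_pos'],s['tool_rot'])
E
```

```text
s clamp [{'extent': [451.2, 185.2, 473.5, 220.8], 'confidence': 0.88}, {'extent': [412.3, 219.9, 439.1, 256.7], 'confidence': 0.79}, {'extent': [373.4, 197.4, 404.4, 233.1], 'confidence': 0.7}]
s spare [{'extent': [381.6, 154.8, 402.5, 189.4], 'confidence': 0.68}]
s rack [{'extent': [366.8, 152.5, 437.7, 215.4], 'confidence': 0.74}]
s crate [{'extent': [192.3, 251.1, 383.6, 444.3], 'confidence': 0.88}]
s tag [{'extent': [450.7, 186.4, 478.2, 220.2], 'confidence': 0.91}, {'extent': [376.6, 196.0, 402.5, 234.9], 'confidence': 0.7}, {'extent': [412.1, 219.7, 434.3, 259.4], 'confidence': 0.65}]
s rim_gap [{'extent': [187.9, 250.3, 385.8, 445.6], 'confidence': 0.79}]
t clamp [{'extent': [240.9, 176.7, 265.8, 200.0], 'confidence': 0.94}, {'extent': [188.6, 217.7, 217.4, 243.1], 'confidence': 0.88}, {'extent': [236.8, 220.0, 269.7, 245.7], 'confidence': 0.83}]
t spare [{'extent': [198.0, 247.6, 214.8, 274.1], 'confidence': 0.61}, {'extent': [187.3, 216.0, 212.1, 225.7], 'confidence': 0.2}]
t rack [{'extent': [192.1, 209.6, 230.2, 285.6], 'confidence': 0.65}]
t crate [{'extent': [355.3, 150.4, 512.9, 259.0], 'confidence': 0.85}]
t tag [{'extent': [239.6, 174.4, 269.6, 203.6], 'confidence': 0.89}, {'extent': [240.4, 216.9, 271.4, 243.7], 'confidence': 0.79}, {'extent': [187.3, 214.2, 216.7, 240.7], 'confidence': 0.73}]
t rim_gap [{'extent': [356.2, 149.9, 512.1, 259.8], 'confidence': 0.78}]
0.7 [ 0.20336289 -0.56447972  0.24530529] [[ 9.40800664e-01  3.38960339e-01  1.83458813e-06]
 [ 3.38960339e-01 -9.40800663e-01  3.74045646e-05]
 [ 1.44046456e-05 -3.45683866e-05 -9.99999999e-01]]
```

```bash
python3 - <<'E'
import cv2,numpy as np
s=cv2.imread('pics/s.png');t=cv2.imread('pics/t.png')
cv2.imwrite('pics/a.png',np.vstack([cv2.resize(s[130:280,340:500],(640,600))])); 
cv2.imwrite('pics/b.png',cv2.resize(t[130:310,170:410],(800,600),interpolation=cv2.INTER_CUBIC))
X=np.load('t.npy')
for n,(u,v) in dict(A=(253,188),B=(203,230),C=(253,232),sp=(206,261),rack=(211,247)).items():
    w=X[v-3:v+4,u-3:u+4].reshape(-1,3); print(n,np.nanmedian(w,0).round(3))
E
```

```text
A [0.649 0.135 0.053]
B [0.552 0.244 0.059]
C [0.548 0.133 0.052]
sp [0.482 0.235 0.058]
rack [0.515 0.229 0.036]
```

View pics/t.png

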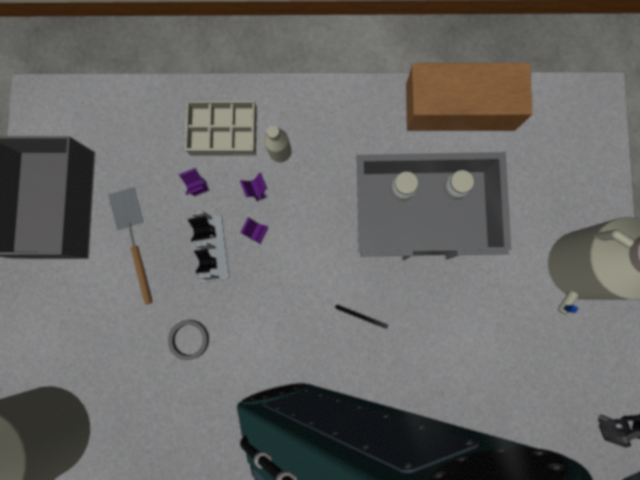

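View pics/s.png

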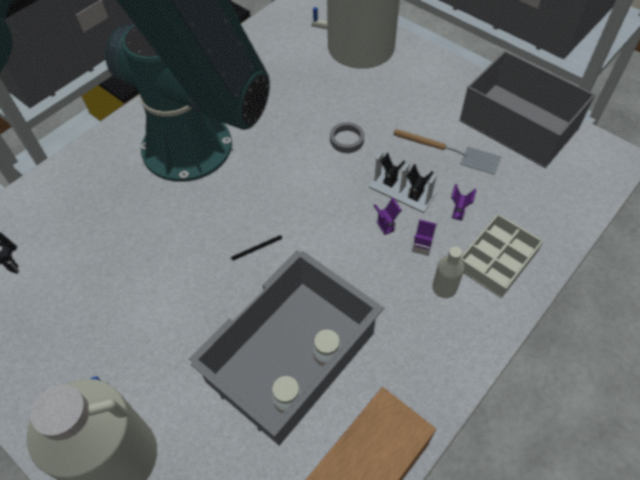

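View pics/b.png

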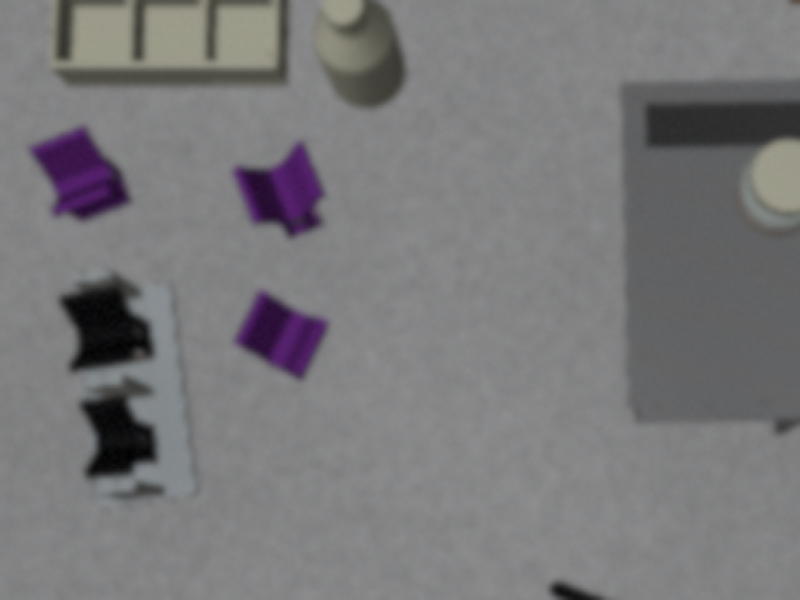

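The top view shows the rack at about (205,250), with the wider black clamp in its far slot (203,230) and the narrower spare at (206,261). The purple clamps are look-alikes. The crate spans (357–508,155–255), with its near rim towards the robot. In the scene view the clamps are at (420,183) and (391,170). I'll move the wrist camera closer.

Emit:
{"api": "step_arm", "payload": {
  "offset": [
    [0.02,0.04,0.01],
    [0.04,0.08,0.02],
    [0.06,0.12,0.03],
    [0.08,0.16,0.04],
    [0.1,0.2,0.05],
    [0.12,0.24,0.06],
    [0.13,0.28,0.07],
    [0.15,0.32,0.08],
    [0.16,0.36,0.09],
    [0.18,0.4,0.1]
  ],
  "yaw": [-1,-2,-3,-5,-6,-8,-9,-10,-12,-12],
  "fingers": [1,1,1,1,1,1,1,1,1,1]
}}

```text
t: 1.53
tcp_pos: [0.3702, -0.1928, 0.3384]
tool_rot: [[0.991, 0.134, 0.0], [0.134, -0.991, -0.0], [0.0, 0.0, -1.0]]
force: [1.4, 0.3, 0.4]
opening: 1.0
grasp_force: 0.0
```

```bash
python3 - <<'E'
from h import *
p=bot.camera_params('wrist');s=bot.sense();R=np.array(p['R']);print(s['tcp_pos'],s['q'],-R.T@np.array(p['t']),R[2])
X=np.load('t.npy')
def rect(m):
    return cv2.minAreaRect(X[m][:,:2].astype(np.float32))
f=X.reshape(-1,3)
m=(abs(X[...,0]-.515)<.12)&(abs(X[...,1]-.235)<.06)
for lo,hi in((.004,.013),(.08,.1)):
    print(rect(m&(X[...,2]>lo)&(X[...,2]<hi)))
c=(X[...,2]>.105)&(X[...,2]<.135);c[:150]=0;c[262:]=0;c[:,:350]=0;c[:,515:]=0
print(rect(c))
E
```

```text
[ 0.3701861  -0.19276045  0.33839259] [-6.45953503e-01  2.61019755e-03  1.72979106e+00  3.67359941e-05
  1.40878656e+00  7.90675861e-01] [ 0.43716975 -0.1823444   0.46809103] [-0.27020278 -0.0351676  -0.96216095]
((0.5148937106132507, 0.23510222136974335), (0.23956623673439026, 0.11960877478122711), 0.06873380392789841)
((0.5404828786849976, 0.24478359520435333), (0.1952025294303894, 0.04031722620129585), 9.77171516418457)
((0.6020386815071106, -0.26018333435058594), (0.2210969477891922, 0.32124197483062744), 1.0018061399459839)
```

Emit:
{"api": "step_arm", "payload": {
  "offset": [
    [0.02,0.04,0],
    [0.04,0.08,0],
    [0.06,0.12,0],
    [0.08,0.16,0],
    [0.1,0.2,0],
    [0.12,0.24,0],
    [0.14,0.29,0],
    [0.16,0.33,0],
    [0.18,0.37,0],
    [0.2,0.41,0]
  ],
  "yaw": [0,0,0,0,0,0,0,0,0,0],
  "fingers": [1,1,1,1,1,1,1,1,1,1]
}}

```text
t: 2.37
tcp_pos: [0.5532, 0.182, 0.3378]
tool_rot: [[0.991, 0.136, 0.0], [0.136, -0.991, 0.0], [0.0, 0.0, -1.0]]
force: [0.7, -0.2, 1.0]
opening: 1.002
grasp_force: 0.0
```

Emit:
{"api": "step_arm", "payload": {
  "offset": [
    [0,0.01,0],
    [0,0.01,0]
  ],
  "yaw": [0,0],
  "fingers": [1,1]
}}

```text
t: 2.53
tcp_pos: [0.5532, 0.1927, 0.3371]
tool_rot: [[0.99, 0.14, -0.0], [0.14, -0.99, 0.001], [-0.0, -0.001, -1.0]]
force: [0.5, -0.1, -0.3]
opening: 0.999
grasp_force: 0.0
```

```bash
python3 - <<'E'
from h import *
a,X=cloud('wrist'); np.save('w.npy',X); cv2.imwrite('pics/w.png',a)
for l in ['clamp','spare','rack','tag','clamp_spine','handle_fixed']: print(l,bot.find_in('wrist',l)[:3])
E
```

```text
clamp [{'extent': [247.5, 173.5, 289.7, 228.3], 'confidence': 0.82}, {'extent': [364.7, 93.2, 421.6, 144.0], 'confidence': 0.81}, {'extent': [230.9, 58.8, 285.5, 123.3], 'confidence': 0.77}]
spare [{'extent': [255.7, 235.4, 290.1, 283.4], 'confidence': 0.87}]
rack [{'extent': [251.6, 157.8, 308.5, 296.3], 'confidence': 0.71}]
tag [{'extent': [233.9, 60.2, 283.2, 122.6], 'confidence': 0.91}, {'extent': [349.8, 182.5, 403.5, 239.2], 'confidence': 0.88}, {'extent': [246.0, 175.4, 292.7, 223.9], 'confidence': 0.75}]
clamp_spine [{'extent': [350.3, 185.7, 401.9, 241.5], 'confidence': 0.97}, {'extent': [247.3, 175.9, 292.6, 225.2], 'confidence': 0.86}, {'extent': [362.6, 94.2, 420.3, 142.5], 'confidence': 0.67}]
handle_fixed [{'extent': [351.4, 186.2, 400.5, 242.0], 'confidence': 0.91}, {'extent': [246.5, 178.4, 294.1, 220.8], 'confidence': 0.86}, {'extent': [228.9, 56.6, 284.3, 122.2], 'confidence': 0.68}]
```

View pics/w.png

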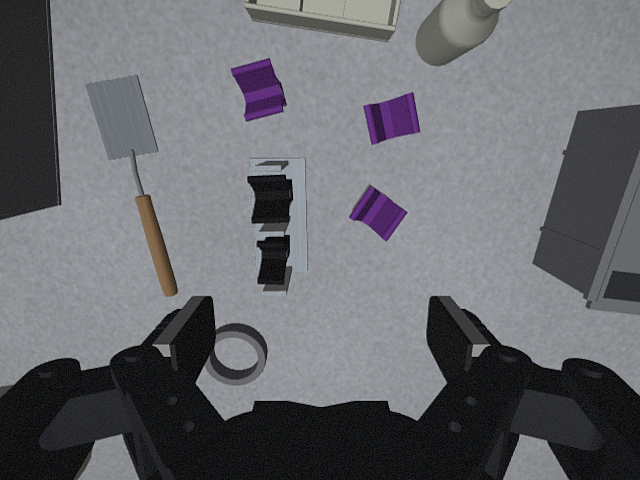

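The wide tagged clamp is at (270,200) and the spare at (272,262). I'll fit their positions from depth and zoom in to find the tag side.

```bash
python3 - <<'E'
from h import *
X=np.load('w.npy');a=cv2.imread('pics/w.png')
cv2.imwrite('pics/w2.png',np.clip(cv2.resize(a[145:305,225:325],(500,800)[::1],interpolation=cv2.INTER_CUBIC)[:600].astype(float)*2.2,0,255).astype(np.uint8))
m=np.zeros((480,640),bool);m[150:300,243:312]=1
def show(n,k):
    r=cv2.minAreaRect(X[k][:,:2].astype(np.float32));print(n,k.sum(),np.round(r[0],4),np.round(r[1],4),r[2])
z=X[...,2]; g=a.max(2)
print(np.nanpercentile(z[m],[1,5,20,50,80,95,99]))
show('base',m&(z>.004)&(z<.013)&(g>100))
for n,(r0,r1) in dict(clamp=(172,228),spare=(232,288)).items():
    k=m&(g<60);k[:r0]=0;k[r1:]=0;show(n,k)
    for lo,hi in((.075,.1),(.035,.06)): show((n,lo),k&(z>lo)&(z<hi))
show('up',m&(z>.09)&(g>60))
E
```

```text
[-0.00010735  0.00064814  0.00175875  0.00978938  0.07579643  0.09014112
  0.09386458]
base 2561 [0.4908 0.245 ] [0.1959 0.0863] 6.459266662597656
clamp 1790 [nan nan] [0. 0.] 0.0
('clamp', 0.075) 814 [0.5483 0.2489] [0.0517 0.0394] 10.502481460571289
('clamp', 0.035) 396 [0.5365 0.2466] [0.0481 0.04  ] 10.275322914123535
spare 1311 [0.4804 0.227 ] [0.0672 0.0243] 35.23215103149414
('spare', 0.075) 543 [0.474  0.2382] [0.0586 0.0326] 8.8614501953125
('spare', 0.035) 283 [0.4664 0.2366] [0.0475 0.0302] 11.235129356384277
up 465 [0.5123 0.2451] [0.1459 0.035 ] 8.631102561950684
```

View pics/w2.png

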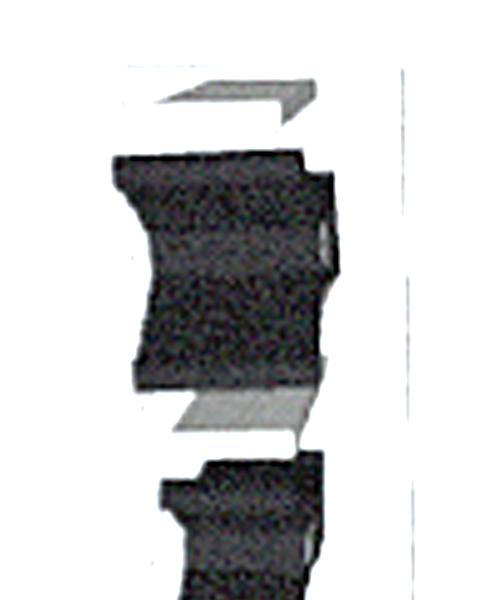

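```bash
python3 - <<'E'
import cv2,numpy as np
s=cv2.imread('pics/s.png')[150:215,365:445];t=cv2.imread('pics/t.png')[208:285,183:235]
f=lambda i,w:np.clip(cv2.resize(i,(w,600),interpolation=cv2.INTER_CUBIC).astype(float)*1.6,0,255).astype(np.uint8)
cv2.imwrite('pics/c.png',np.hstack([cv2.resize(f(s,480),(480,600)),f(t,320)]))
E
```

```text
(no output)
```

View pics/c.png

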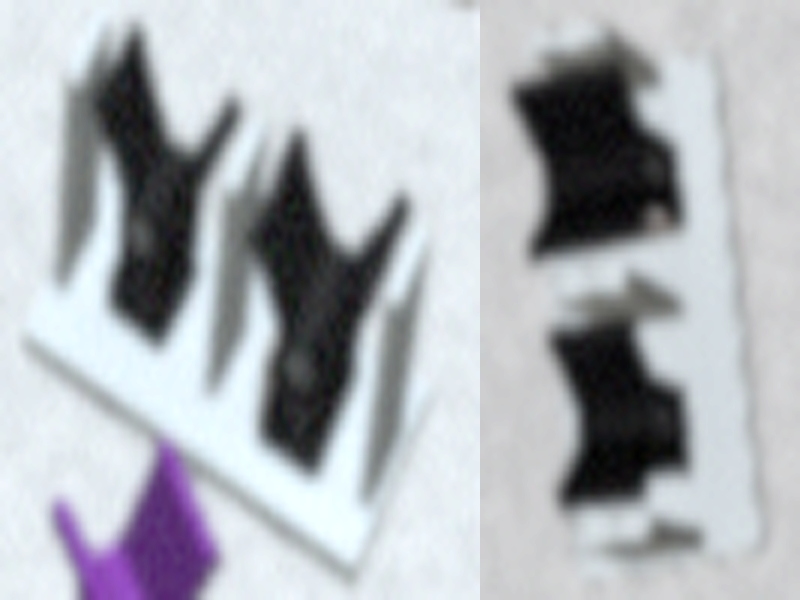

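The top view shows the pale tag at (655,215) in the crop, on the robot-facing side of the far, wide clamp. So the clamp's +x is about world +x at 9° yaw. Next I'll approach the spine.

Emit:
{"api": "step_arm", "payload": {
  "offset": [
    [-0.002,0.025,-0.03],
    [-0.005,0.05,-0.06],
    [-0.005,0.056,-0.1],
    [-0.005,0.056,-0.14],
    [-0.005,0.056,-0.17],
    [-0.005,0.056,-0.185],
    [-0.005,0.056,-0.185],
    [-0.005,0.056,-0.185]
  ],
  "yaw": [1,1,1,1,1,1,1,1],
  "fingers": [1,1,1,1,1,1,1,1],
  "squeeze": 40
}}

```text
t: 3.55
tcp_pos: [0.5475, 0.2449, 0.1524]
tool_rot: [[0.988, 0.152, -0.001], [0.152, -0.988, -0.0], [-0.002, 0.0, -1.0]]
force: [0.5, 0.7, 1.1]
opening: 1.002
grasp_force: 0.0
```

```bash
python3 - <<'E'
from h import *
a,X=cloud('wrist'); np.save('w.npy',X); cv2.imwrite('pics/w3.png',a)
s=bot.sense();print(s['t'],s['tcp_pos'],s['tool_rot'][:2,:2])
T=s['tool_rot'];c=s['tcp_pos']
g=a.max(2)
L=(X-c)@T  # tool coords
k=(abs(L[...,0])<.045)&(abs(L[...,1])<.04)&(X[...,2]>.07)&(X[...,2]<.098)
k1=k&(g<70)&(abs(L[...,0])<.03)
print('handle', cv2.minAreaRect(X[k1][:,:2].astype(np.float32)), np.nanmax(X[k1][:,2]))
k1=(abs(L[...,0])<.03)&(abs(L[...,1])<.04)&(g<70)&(X[...,2]>.03)&(X[...,2]<.06)
print('spine', cv2.minAreaRect(X[k1][:,:2].astype(np.float32)))
k2=k&(g>90)&(X[...,2]>.082)
print('upr',np.round(np.nanpercentile(X[k2],[3,50,97],axis=0),4))
E
```

```text
3.6 [0.54862749 0.24531642 0.15373413] [[ 0.98833045  0.1523199 ]
 [ 0.15231945 -0.98833121]]
handle ((0.5508700609207153, 0.25166577100753784), (0.05246831849217415, 0.03977495804429054), 10.483616828918457) 0.09264686008836663
spine ((0.550484299659729, 0.25163203477859497), (0.012171421200037003, 0.039310671389102936), 10.496463775634766)
upr [[0.5124 0.2319 0.0902]
 [0.5814 0.2502 0.0945]
 [0.588  0.2673 0.0957]]
```

View pics/w3.png

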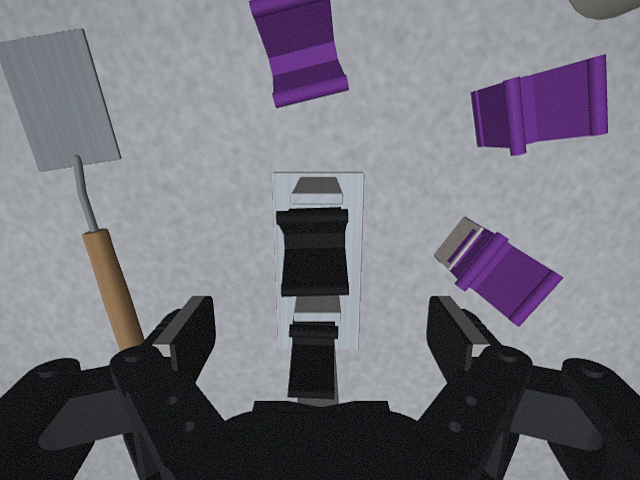

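The clamp is centred between the fingers at (315,252), and the right finger clears the purple clamp at (500,270). Descend and grip.

Emit:
{"api": "step_arm", "payload": {
  "offset": [
    [0.002,0.006,-0.01],
    [0.002,0.006,-0.04],
    [0.002,0.006,-0.07],
    [0.002,0.006,-0.095],
    [0.002,0.006,-0.108],
    [0.002,0.006,-0.108],
    [0.002,0.006,-0.108]
  ],
  "yaw": [1,1,1,1,1,1,1],
  "fingers": [1,1,1,1,1,1,1]
}}

```text
t: 4.18
tcp_pos: [0.5505, 0.2521, 0.0451]
tool_rot: [[0.985, 0.171, 0.001], [0.171, -0.985, 0.0], [0.001, -0.0, -1.0]]
force: [0.5, 0.7, 0.5]
opening: 0.996
grasp_force: 0.0
```

Emit:
{"api": "step_arm", "payload": {
  "offset": [
    [0,0,0],
    [0,0,0],
    [0,0,0],
    [0,0,0],
    [0,0,0],
    [0,0,0]
  ],
  "yaw": [0,0,0,0,0,0],
  "fingers": [-1,-1,-1,-1,-1,-1],
  "squeeze": 40
}}

```text
t: 4.68
tcp_pos: [0.5508, 0.252, 0.046]
tool_rot: [[0.985, 0.17, 0.002], [0.17, -0.985, 0.001], [0.002, -0.0, -1.0]]
force: [0.0, -0.3, 6.4]
opening: 0.459
grasp_force: 41.3
```

Emit:
{"api": "step_arm", "payload": {
  "offset": [
    [0,0,0.015],
    [0,0,0.04],
    [0,0,0.075],
    [0,0,0.11],
    [0,0,0.13],
    [-0.01,-0.03,0.13],
    [-0.03,-0.07,0.13],
    [-0.045,-0.11,0.13],
    [-0.06,-0.15,0.13],
    [-0.08,-0.19,0.13]
  ],
  "yaw": [0,0,0,0,0,-1,-3,-5,-7,-9],
  "fingers": [-1,-1,-1,-1,-1,-1,-1,-1,-1,-1]
}}

```text
t: 5.52
tcp_pos: [0.4729, 0.0676, 0.1751]
tool_rot: [[1.0, 0.013, 0.001], [0.013, -1.0, -0.0], [0.001, 0.0, -1.0]]
force: [0.8, -1.3, 0.1]
opening: 0.461
grasp_force: 40.5
```

Emit:
{"api": "step_arm", "payload": {
  "offset": [
    [-0.02,-0.03,-0.02],
    [-0.02,-0.03,-0.06],
    [-0.02,-0.03,-0.1],
    [-0.02,-0.03,-0.125],
    [-0.02,-0.03,-0.125],
    [-0.02,-0.03,-0.125]
  ],
  "yaw": [0,0,0,0,0,0],
  "fingers": [-1,-1,-1,-1,-1,-1]
}}

```text
t: 6.02
tcp_pos: [0.4523, 0.0391, 0.0492]
tool_rot: [[1.0, 0.014, -0.003], [0.014, -1.0, 0.0], [-0.003, -0.0, -1.0]]
force: [-0.1, -0.9, -1.2]
opening: 0.456
grasp_force: 40.7
```

```bash
python3 - <<'E'
from h import *
s=bot.sense();print(s['t'],s['q'],s['tcp_pos'],s['tool_rot'],s['force'],s['opening'])
a,X=cloud('scene'); np.save('s2.npy',X); cv2.imwrite('pics/s2.png',a)
p=bot.camera_params('scene');c=np.array(p['R'])@s['tcp_pos']+np.array(p['t']);u=p['fx']*c[0]/c[2]+p['cx'];v=p['fy']*c[1]/c[2]+p['cy'];print(u,v)
# clamp underside from black points in wrist? lowest dark points near tcp
d=np.hypot(X[...,0]-s['tcp_pos'][0],X[...,1]-s['tcp_pos'][1])<.05
k=d&(a.max(2)<60);print(np.nanpercentile(X[k][:,2],[0.5,2,10]))
# crate from scene+top
for n in('s2.npy','t.npy'):
    Y=np.load(n);k=(Y[...,2]>.112)&(Y[...,2]<.128)&(Y[...,0]>.4)&(Y[...,0]<.75)&(Y[...,1]<-.02)&(Y[...,1]>-.5)
    P=Y[k];print(n,len(P),np.percentile(P,[1,50,99],axis=0).round(3))
E
```

```text
6.0167 [-6.62949594e-02  4.51164587e-01  2.01522574e+00  1.68091401e-04
  6.78503693e-01  1.49033443e+00] [0.45228793 0.0390612  0.04916435] [[ 9.99896104e-01  1.40348358e-02 -3.28711163e-03]
 [ 1.40359757e-02 -9.99901438e-01  3.23970017e-04]
 [-3.28224078e-03 -3.70074177e-04 -9.99994545e-01]] [-0.09481626 -0.88966852 -1.23587745] 0.45629918243316137
328.79904035878644 217.1221974233165
[0.02295771 0.04230173 0.09569196]
s2.npy 4318 [[ 0.49  -0.417  0.113]
 [ 0.625 -0.284  0.12 ]
 [ 0.713 -0.096  0.125]]
t.npy 3435 [[ 0.491 -0.419  0.113]
 [ 0.619 -0.27   0.121]
 [ 0.712 -0.099  0.126]]
```

Emit:
{"api": "step_arm", "payload": {
  "offset": [
    [0,0,-0.006],
    [0,0,-0.009],
    [0,0,-0.011],
    [0,0,-0.011],
    [0,0,-0.011]
  ],
  "yaw": [0,0,0,0,0],
  "fingers": [-1,-1,-1,-1,-1]
}}

```text
t: 6.48
tcp_pos: [0.4536, 0.0391, 0.0391]
tool_rot: [[1.0, 0.014, 0.001], [0.014, -1.0, 0.0], [0.001, -0.0, -1.0]]
force: [-1.0, 1.1, -0.2]
opening: 0.465
grasp_force: 40.8
```

Emit:
{"api": "step_arm", "payload": {
  "offset": [
    [0,0,-0.001],
    [0,0,-0.002],
    [0,0,-0.002],
    [0,0,-0.002]
  ],
  "yaw": [0,0,0,0],
  "fingers": [-1,-1,-1,-1]
}}

```text
t: 6.82
tcp_pos: [0.4538, 0.0391, 0.038]
tool_rot: [[1.0, 0.014, 0.001], [0.014, -1.0, 0.0], [0.001, -0.0, -1.0]]
force: [-3.1, -0.9, 18.6]
opening: 0.459
grasp_force: 43.0
```

Emit:
{"api": "step_arm", "payload": {
  "offset": [
    [0,0,0.001],
    [0,0,0.001],
    [0,0,0.001],
    [0,0,0.001],
    [0,0,0.001],
    [0,0,0.001],
    [0,0,0.001],
    [0,0,0.001]
  ],
  "yaw": [0,0,0,0,0,0,0,0],
  "fingers": [-1,1,1,1,1,1,1,1]
}}

```text
t: 7.48
tcp_pos: [0.4533, 0.0391, 0.0376]
tool_rot: [[1.0, 0.014, -0.0], [0.014, -1.0, 0.0], [-0.0, -0.0, -1.0]]
force: [-0.6, 0.1, 1.0]
opening: 0.998
grasp_force: 0.0
```

Emit:
{"api": "step_arm", "payload": {
  "offset": [
    [0,0,0.03],
    [0,0,0.07],
    [0,0,0.11],
    [0,0,0.12],
    [0,0,0.12],
    [0,0,0.12]
  ],
  "yaw": [0,0,0,5,10,15],
  "fingers": [1,1,1,1,1,1]
}}

```text
t: 7.98
tcp_pos: [0.4543, 0.039, 0.1592]
tool_rot: [[0.961, 0.277, 0.003], [0.277, -0.961, -0.0], [0.003, 0.001, -1.0]]
force: [-0.3, 0.5, -0.1]
opening: 0.999
grasp_force: 0.0
```

Emit:
{"api": "step_arm", "payload": {
  "offset": [
    [0,0,0],
    [0,0,0],
    [0,0,0],
    [0,0,0],
    [0,0,0],
    [0,0,0],
    [0,0,0],
    [0,0,0],
    [0,0,0],
    [0,0,0]
  ],
  "yaw": [7,14,21,28,35,42,49,56,63,70],
  "fingers": [1,1,1,1,1,1,1,1,1,1]
}}

```text
t: 8.82
tcp_pos: [0.4532, 0.0391, 0.1576]
tool_rot: [[0.067, 0.998, -0.0], [0.998, -0.067, 0.0], [-0.0, -0.0, -1.0]]
force: [0.3, -0.8, -0.5]
opening: 0.995
grasp_force: 0.0
```

```bash
python3 - <<'E'
from h import *
a,X=cloud('wrist'); np.save('w.npy',X); cv2.imwrite('pics/w4.png',a)
s=bot.sense();print(s['t'],s['tcp_pos'],s['tool_rot'][:2,:2],s['q'])
g=a.max(2);k=(abs(X[...,0]-.453)<.04)&(abs(X[...,1]-.039)<.035)&(g<70)
for lo,hi in((.066,.09),(.025,.055)):
    print(cv2.minAreaRect(X[k&(X[...,2]>lo)&(X[...,2]<hi)][:,:2].astype(np.float32)), np.nanmax(X[k&(X[...,2]<.09)][:,2]))
E
```

```text
8.8667 [0.45317269 0.039094   0.15756889] [[ 0.05965735  0.99821881]
 [ 0.99821891 -0.05965734]] [-6.60035152e-02  2.62646826e-01  1.91819874e+00 -6.26661461e-06
  9.61204040e-01 -6.30713544e-03]
((0.4524024426937103, 0.04065316542983055), (0.051500942558050156, 0.040128059685230255), 1.3550199270248413) 0.08275697157913162
((0.452944815158844, 0.04096806049346924), (0.022716712206602097, 0.04010738059878349), 1.8215771913528442) 0.08275697157913162
```

View pics/w4.png

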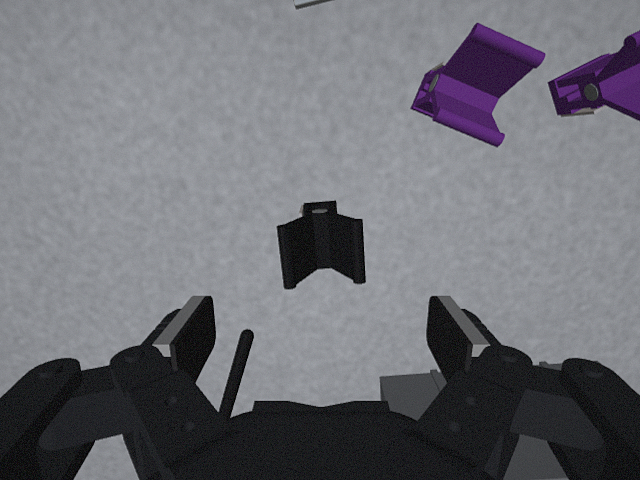

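The clamp stands upright and released at (320,245) in view, world (0.4525, 0.0405), yaw about 1.2°. Now I'll take it by the handles.

Emit:
{"api": "step_arm", "payload": {
  "offset": [
    [0,0.0015,-0.02],
    [-0.0005,0.0015,-0.05],
    [-0.0005,0.0015,-0.075],
    [-0.0005,0.0015,-0.0845],
    [-0.0005,0.0015,-0.0845],
    [-0.0005,0.0015,-0.0845]
  ],
  "yaw": [4.5,4.5,4.5,4.5,4.5,4.5],
  "fingers": [1,1,1,1,1,1]
}}

```text
t: 9.37
tcp_pos: [0.4524, 0.0406, 0.0728]
tool_rot: [[-0.004, 1.0, -0.002], [1.0, 0.004, 0.0], [0.0, -0.002, -1.0]]
force: [-0.6, 0.6, -0.1]
opening: 0.999
grasp_force: 0.0
```

Emit:
{"api": "step_arm", "payload": {
  "offset": [
    [0,0,0],
    [0,0,0],
    [0,0,0],
    [0,0,0],
    [0,0,0],
    [0,0,0],
    [0,0,0],
    [0,0,0],
    [0,0,0]
  ],
  "yaw": [0,0,0,0,0,0,0,0,0],
  "fingers": [0.3,0,-0.2,-1,-1,-1,-1,-1,-1],
  "squeeze": 25
}}

```text
t: 10.12
tcp_pos: [0.4555, 0.0404, 0.075]
tool_rot: [[-0.005, 1.0, 0.005], [1.0, 0.005, -0.0], [-0.0, 0.005, -1.0]]
force: [0.1, 0.5, 10.4]
opening: 0.36
grasp_force: 24.8
```

Emit:
{"api": "step_arm", "payload": {
  "offset": [
    [0,0,0.01],
    [0,0,0.04],
    [0,0,0.08],
    [0,0,0.12],
    [0,-0.01,0.16],
    [-0.003,-0.04,0.18],
    [-0.006,-0.08,0.195],
    [-0.01,-0.12,0.205],
    [-0.015,-0.16,0.215],
    [-0.015,-0.2,0.225]
  ],
  "yaw": [0,0,0,0,0,0,0,0,0,0],
  "fingers": [-1,-1,-1,-1,-1,-1,-1,-1,-1,-1]
}}

```text
t: 10.95
tcp_pos: [0.4365, -0.1604, 0.2996]
tool_rot: [[-0.006, 1.0, 0.001], [1.0, 0.006, -0.001], [-0.001, 0.001, -1.0]]
force: [1.4, 0.1, -2.2]
opening: 0.362
grasp_force: 25.1
```

Emit:
{"api": "step_arm", "payload": {
  "offset": [
    [0,-0.04,0],
    [0,-0.08,0],
    [0,-0.12,0],
    [0,-0.16,0],
    [0,-0.17,0],
    [0,-0.17,0]
  ],
  "yaw": [0,0,0,0,0,0],
  "fingers": [-1,-1,-1,-1,-1,-1]
}}

```text
t: 11.45
tcp_pos: [0.4377, -0.3324, 0.2984]
tool_rot: [[-0.002, 1.0, 0.001], [1.0, 0.002, -0.002], [-0.002, 0.001, -1.0]]
force: [0.2, -0.2, -1.3]
opening: 0.365
grasp_force: 25.2
```

```bash
python3 - <<'E'
from h import *
a,X=cloud('wrist'); np.save('w.npy',X); cv2.imwrite('pics/w5.png',a)
s=bot.sense();print(s['t'],s['tcp_pos'],s['tool_rot'],s['q'],s['opening'],s['grasp_force'])
for y in np.arange(-.36,-.13,.01):
    k=(abs(X[...,1]-y)<.004)&(abs(X[...,2]-.12)<.008)&(X[...,0]>.46)&(X[...,0]<.54)
    if k.sum()>3: print(round(y,3),k.sum(),np.nanpercentile(X[k],[3,97],axis=0)[:,[0,2]].round(4).tolist())
E
```

```text
11.5 [ 0.43751227 -0.33001262  0.29817303] [[-2.78435114e-03  9.99996123e-01 -3.29798450e-05]
 [ 9.99996078e-01  2.78436098e-03  3.02327515e-04]
 [ 3.02418170e-04 -3.21379296e-05 -9.99999954e-01]] [-7.72429970e-01  2.39039155e-01  1.54982884e+00  1.98200228e-04
  1.35295927e+00 -7.75257187e-01] 0.3635442204672732 25.15209674835205
-0.36 154 [[0.4906, 0.1144], [0.5049, 0.1211]]
-0.35 150 [[0.4904, 0.1181], [0.5051, 0.1217]]
-0.34 155 [[0.4903, 0.1161], [0.5045, 0.1217]]
-0.33 165 [[0.4899, 0.1151], [0.5048, 0.1213]]
-0.32 157 [[0.4899, 0.1179], [0.5042, 0.1218]]
-0.31 174 [[0.4896, 0.1167], [0.5043, 0.1218]]
-0.3 121 [[0.4896, 0.1128], [0.5039, 0.1218]]
-0.29 76 [[0.499, 0.1138], [0.5041, 0.1222]]
-0.28 73 [[0.4989, 0.113], [0.5037, 0.1219]]
-0.27 83 [[0.4986, 0.1139], [0.5036, 0.1221]]
-0.26 80 [[0.4984, 0.1131], [0.5032, 0.1222]]
-0.25 82 [[0.4982, 0.1136], [0.5031, 0.1221]]
-0.24 86 [[0.498, 0.1133], [0.5031, 0.1223]]
-0.23 84 [[0.4979, 0.1127], [0.5026, 0.1223]]
-0.22 95 [[0.4977, 0.1137], [0.5028, 0.1222]]
-0.21 142 [[0.4876, 0.1125], [0.5022, 0.1223]]
-0.2 237 [[0.4874, 0.1161], [0.5022, 0.1223]]
-0.19 237 [[0.4873, 0.1178], [0.5019, 0.1222]]
-0.18 244 [[0.487, 0.117], [0.5013, 0.1225]]
-0.17 255 [[0.4867, 0.1159], [0.5015, 0.1222]]
-0.16 171 [[0.4867, 0.1175], [0.501, 0.1222]]
```

View pics/w5.png

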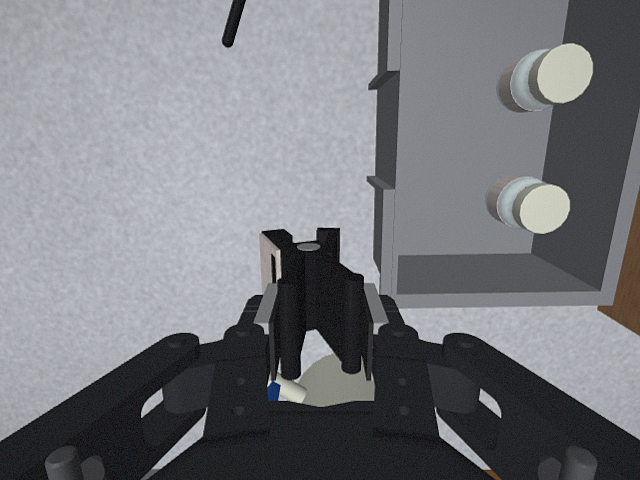

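The wrist view shows the clamp held open with the tag on the left, the outward -x side. The ribs are at (385,78) and (380,182). Rim gap centre is about (0.5008, -0.255), wall yaw about 1.1°. Next I'll measure the clamp in the grip.

```bash
python3 - <<'E'
from h import *
a=cv2.imread('pics/w5.png');X=np.load('w.npy');c=np.array([.43751,-.33001,.29817])
D=(X-c)*1000
m=np.zeros((480,640),bool);m[225:385,255:362]=1
m&=(D[...,2]>-90)&(D[...,2]<25)
ye=np.nanpercentile(D[m][:,1],99);print('yend',ye)
e=m&(D[...,1]>12)
for z in range(-78,20,6):
    k=e&(abs(D[...,2]-z)<3)
    if k.sum()>5:
        x=np.sort(D[k][:,0]);gp=np.diff(x);i=gp.argmax();print(z,k.sum(),x[0].round(1),x[-1].round(1),'gap',x[i].round(1),x[i+1].round(1),'y',np.percentile(D[k][:,1],[5,95]).round(1))
E
```

```text
yend 20.35765153442847
-72 61 -28.9 9.2 gap -23.7 -4.1 y [13.9 20.3]
-66 260 -36.2 9.1 gap -20.3 -4.1 y [13.8 20.2]
-60 152 -35.9 7.0 gap -17.5 2.6 y [13.3 20.3]
-54 190 -33.5 6.8 gap -16.9 1.4 y [13.7 20.2]
-48 174 -30.8 6.1 gap -17.6 -7.9 y [13.2 20.1]
-42 252 -28.3 5.4 gap -0.8 0.2 y [14.1 20.2]
-36 342 -26.0 4.6 gap -1.2 -0.8 y [12.7 20.5]
-30 341 -23.3 4.5 gap -20.9 -17.9 y [13.1 20.5]
-24 381 -15.1 3.8 gap -3.5 -3.1 y [12.7 20.1]
-18 210 -13.4 4.8 gap -9.1 -1.7 y [12.5 20.1]
-12 244 -14.0 7.5 gap -9.7 0.9 y [12.5 20.2]
-6 298 -23.4 9.7 gap -10.1 3.0 y [12.2 20.1]
0 272 -23.4 14.0 gap -10.7 5.9 y [12.2 20.2]
6 693 -23.4 13.9 gap -9.6 6.8 y [12.1 20.2]
12 516 -23.5 10.6 gap -9.5 10.6 y [12.1 19.8]
18 119 -23.5 -16.8 gap -22.8 -22.6 y [12.  12.7]
```

The clamp sits tilted about 23° in the grip, bottom outward. Its mouth runs from -23 to -3 mm in x relative to the TCP, with the throat at z about -45. So the wall should be at -11 mm, putting the TCP at x=0.512, y=-0.255.

Emit:
{"api": "step_arm", "payload": {
  "offset": [
    [0.03,0.03,0],
    [0.06,0.06,0],
    [0.0745,0.075,-0.02],
    [0.0745,0.075,-0.058],
    [0.0745,0.075,-0.075],
    [0.0745,0.075,-0.075],
    [0.0745,0.075,-0.075]
  ],
  "yaw": [1,1,1,1,1,1,1],
  "fingers": [-1,-1,-1,-1,-1,-1,-1]
}}

```text
t: 12.08
tcp_pos: [0.5116, -0.252, 0.2228]
tool_rot: [[-0.024, 1.0, -0.002], [1.0, 0.024, 0.002], [0.002, -0.002, -1.0]]
force: [-0.3, -0.4, -0.8]
opening: 0.363
grasp_force: 25.3
```

```bash
python3 - <<'E'
from h import *
a,X=cloud('wrist'); np.save('w.npy',X); cv2.imwrite('pics/w6.png',a)
s=bot.sense();c=np.array(s['tcp_pos']);print(s['t'],c,s['tool_rot'][:2,1],s['opening'])
D=(X-c)*1000
m=np.zeros((480,640),bool);m[215:385,240:375]=1
e=m&(D[...,1]>12)&(D[...,1]<23)
for z in range(-78,-30,6):
    k=e&(abs(D[...,2]-z)<3)
    if k.sum()>5:
        x=np.sort(D[k][:,0]);gp=np.diff(x);i=gp.argmax();print(z,k.sum(),x[0].round(1),x[-1].round(1),'gap',x[i].round(1),x[i+1].round(1))
for y in np.arange(-.235,-.2,.005):
    k=(abs(X[...,1]-y)<.003)&(abs(X[...,2]-.12)<.008)&(X[...,0]>.46)&(X[...,0]<.54)
    if k.sum()>3: print(round(y,3),k.sum(),np.nanpercentile(X[k],[3,97],axis=0)[:,[0,2]].round(4).tolist())
E
```

```text
12.1333 [ 0.51258547 -0.2531522   0.22414846] [0.99971616 0.02382033] 0.3655082018355463
-72 53 -25.3 9.1 gap -23.6 -3.9
-66 264 -36.5 9.0 gap -21.2 -4.4
-60 146 -36.1 6.8 gap -17.3 1.6
-54 201 -33.6 6.8 gap -17.2 1.6
-48 171 -31.1 5.9 gap -17.4 -8.2
-42 241 -28.6 5.1 gap -24.4 -23.0
-36 345 -26.3 4.3 gap -3.1 -2.6
-0.235 71 [[0.5004, 0.117], [0.5049, 0.1233]]
-0.23 73 [[0.5003, 0.1176], [0.5049, 0.1236]]
-0.225 72 [[0.5003, 0.1172], [0.5047, 0.1239]]
-0.22 73 [[0.5002, 0.117], [0.5047, 0.1238]]
-0.215 78 [[0.5001, 0.1173], [0.5046, 0.1235]]
-0.21 197 [[0.4897, 0.1174], [0.5044, 0.1235]]
-0.205 229 [[0.4897, 0.1174], [0.5043, 0.1233]]
```

View pics/w6.png

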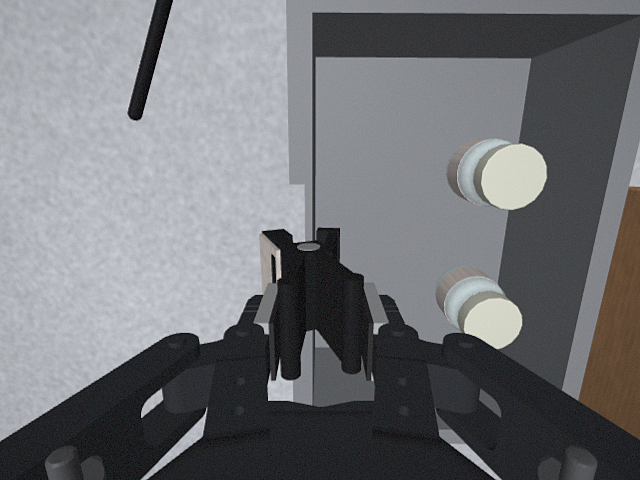

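The rim passes straight under the clamp's mouth in column 308 and the tag faces out on the left. I'll shift +1.5 mm and lower.

Emit:
{"api": "step_arm", "payload": {
  "offset": [
    [0.0015,-0.002,-0.01],
    [0.0015,-0.002,-0.025],
    [0.0015,-0.002,-0.035],
    [0.0015,-0.002,-0.045],
    [0.0015,-0.002,-0.05],
    [0.0015,-0.002,-0.05]
  ],
  "yaw": [0,0,0,0,0,0],
  "fingers": [-1,-1,-1,-1,-1,-1]
}}

```text
t: 12.63
tcp_pos: [0.5132, -0.2558, 0.1719]
tool_rot: [[-0.022, 1.0, -0.002], [1.0, 0.022, 0.001], [0.001, -0.002, -1.0]]
force: [0.2, -0.2, -1.7]
opening: 0.36
grasp_force: 25.3
```

Emit:
{"api": "step_arm", "payload": {
  "offset": [
    [0,0,-0.002],
    [0,0,-0.004],
    [0,0,-0.006],
    [0,0,-0.006]
  ],
  "yaw": [0,0,0,0],
  "fingers": [-1,-1,-1,-1]
}}

```text
t: 12.97
tcp_pos: [0.5139, -0.2561, 0.1671]
tool_rot: [[-0.023, 1.0, -0.0], [1.0, 0.023, -0.0], [-0.0, -0.0, -1.0]]
force: [0.3, -1.0, -0.3]
opening: 0.363
grasp_force: 25.3
```

Emit:
{"api": "step_arm", "payload": {
  "offset": [
    [0,0,-0.001],
    [0,0,-0.002],
    [0,0,-0.003],
    [0,0,-0.003]
  ],
  "yaw": [0,0,0,0],
  "fingers": [-1,-1,-1,-1]
}}

```text
t: 13.3
tcp_pos: [0.5146, -0.2564, 0.1649]
tool_rot: [[-0.023, 1.0, 0.001], [1.0, 0.023, -0.001], [-0.001, 0.001, -1.0]]
force: [-0.0, 0.8, 3.9]
opening: 0.366
grasp_force: 25.4
```

Emit:
{"api": "step_arm", "payload": {
  "offset": [
    [0,0,-0.001],
    [0,0,-0.001],
    [0,0,-0.001],
    [0,0,-0.001],
    [0,0,-0.001],
    [0,0,-0.001],
    [0,0,-0.001],
    [0,0,-0.001],
    [0,0,-0.001],
    [0,0,-0.001]
  ],
  "yaw": [0,0,0,0,0,0,0,0,0,0],
  "fingers": [-0.25,-0.2,-0.15,-0.1,-0.05,0,0.05,0.1,0.15,0.2]
}}

```text
t: 14.13
tcp_pos: [0.5139, -0.2561, 0.163]
tool_rot: [[-0.023, 1.0, -0.0], [1.0, 0.023, 0.0], [0.0, -0.0, -1.0]]
force: [-0.5, 0.1, -1.8]
opening: 0.6
grasp_force: 0.4
```

Emit:
{"api": "step_arm", "payload": {
  "offset": [
    [0,0,0],
    [0,0,0],
    [0,0,0],
    [0,0,0]
  ],
  "yaw": [0,0,0,0],
  "fingers": [0.4,0.7,1,1]
}}

```text
t: 14.47
tcp_pos: [0.5142, -0.2562, 0.1633]
tool_rot: [[-0.023, 1.0, 0.001], [1.0, 0.023, -0.0], [-0.0, 0.001, -1.0]]
force: [0.6, -1.1, 0.9]
opening: 1.0
grasp_force: 0.0
```

```bash
python3 - <<'E'
from h import *
a,X=cloud('wrist'); np.save('w.npy',X); cv2.imwrite('pics/w7.png',a)
s=bot.sense();c=np.array(s['tcp_pos']);print(s['t'],c,s['opening'],s['force'])
g=a.max(2)
W=(X-np.array([.5025,-.255,.12]))*1000
m=(abs(W[...,0])<33)&(W[...,1]>8)&(W[...,1]<22)&(g<75)
for z in range(-34,60,6):
    k=m&(abs(W[...,2]-z)<3)
    if k.sum()>5:
        x=np.sort(W[k][:,0]);gp=np.diff(x);i=gp.argmax();print(z,k.sum(),x[[0,-1]].round(1),'gap',x[i:i+2].round(1))
k=m&(W[...,2]>38);print('top',np.nanmax(W[k][:,2]))
E
```

```text
14.5167 [ 0.51418621 -0.25622026  0.16326466] 1.0004379169459956 [-0.26531397 -0.14773343  0.0636307 ]
-34 8 [1.2 1.3] gap [1.2 1.3]
-28 59 [-16.3  14.7] gap [-6.2  2. ]
-22 234 [-16.2  14.9] gap [-5.6  1.6]
-16 183 [-16.5  14.1] gap [-5.   1.2]
-10 128 [-16.7  12. ] gap [-4.9  6.4]
-4 114 [-16.6  11.4] gap [-7.6  1.2]
2 172 [-16.8  10.3] gap [-15.5 -13.6]
8 134 [-16.4   9.3] gap [-8.   1.3]
14 138 [-13.7   8.4] gap [-4.6 -2.7]
20 720 [-14.2   7.4] gap [-14.2 -13.8]
26 401 [-17.7   7.1] gap [-9.4  0.8]
32 438 [-20.4   9.3] gap [-12.9   3.3]
38 480 [-23.5  11.3] gap [-16.2   5.2]
44 437 [-32.9  14.3] gap [-19.    7.4]
50 985 [-32.8  16.9] gap [-21.1   9. ]
56 419 [-32.9  16.3] gap [-32.1   9.4]
top 132.50726739630952
```

View pics/w7.png

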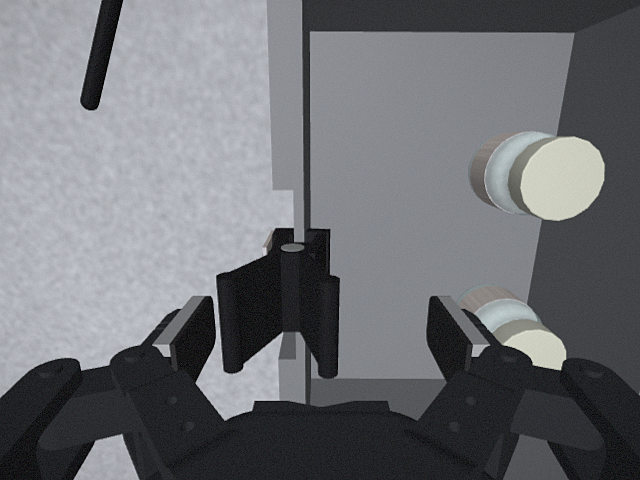

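The clamp is upright on the rim between the ribs, with the tag (268,245) facing out and the fingers clear of the handles. I'll centre, retreat straight up, then verify the depth.

Emit:
{"api": "step_arm", "payload": {
  "offset": [
    [-0.006,0,0],
    [-0.006,0,0.005],
    [-0.006,0,0.03],
    [-0.006,0,0.06],
    [-0.006,0,0.1],
    [-0.006,-0.02,0.13],
    [-0.006,-0.05,0.13],
    [-0.006,-0.07,0.13],
    [-0.006,-0.07,0.13]
  ],
  "yaw": [0,0,0,0,0,0,0,0,0],
  "fingers": [1,1,1,1,1,1,1,1,1]
}}

```text
t: 15.27
tcp_pos: [0.5082, -0.3302, 0.2945]
tool_rot: [[-0.021, 1.0, 0.002], [1.0, 0.021, -0.004], [-0.004, 0.002, -1.0]]
force: [1.0, -0.4, -0.1]
opening: 0.998
grasp_force: 0.0
```

```bash
python3 - <<'E'
from h import *
a,X=cloud('wrist')
s=bot.sense();print(s['t'],s['tcp_pos'],s['force'])
g=a.max(2)
W=(X-np.array([.502,-.255,.12]))*1000
m=(abs(W[...,0])<36)&(abs(W[...,1])<40)&(g<75)
k=m&(W[...,2]>25)&(W[...,2]<60);P=W[k];print('y',np.percentile(P[:,1],[1,99]),'x',np.percentile(P[:,0],[1,99]))
print('roll top L/R',np.percentile(P[P[:,0]<-14][:,2],97),np.percentile(P[P[:,0]>8][:,2],97))
k=(abs(W[...,0])<12)&(abs(W[...,1])>30)&(abs(W[...,1])<42)&(abs(W[...,2])<8);print('rim z',np.percentile(W[k][:,2],90), 'x',np.percentile(W[k][:,0],[3,97]))
k=m&(W[...,1]>10)&(abs(W[...,2]+12)<14);print('tag-side x',np.percentile(W[k][:,0],[1,99]))
E
```

```text
15.3167 [ 0.50770272 -0.32789233  0.29368974] [-0.03381751 -0.66133717 -0.20553302]
y [-17.58400171  21.10839313] x [-28.52199915  16.3228748 ]
roll top L/R 51.45478779547587 54.40014343548297
rim z 1.6842704003844773 x [-4.10487013  1.24396646]Traceback (most recent call last):
  File "<stdin>", line 10, in <module>
    return _quantile_unchecked(
        a, q, axis, out, overwrite_input, method, keepdims, weights)
    return _ureduce(a,
                    func=_quantile_ureduce_func,
    ...<5 lines>...
                    overwrite_input=overwrite_input,
                    method=method)
    r = func(a, **kwargs)
    result = _quantile(arr,
                       quantiles=q,
    ...<2 lines>...
                       out=out,
                       weights=wgt)
    slices_having_nans = np.isnan(arr[-1, ...])
                                  ~~~^^^^^^^^^
IndexError: index -1 is out of bounds for axis 0 with size 0
```

```bash
python3 -c "
from bench import bot
print(bot.sign_off())"
```

```text
the job is handed in; nothing more can be done
None
```

The job is handed in: the tagged clamp grips the crate's near rim between the ribs, upright and pushed down to the throat (my measurement), tag facing out. The hand-in gave no verdict.

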